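Lock the mixer bowl and press in the beater

TASK

Get the small mixer ready: take the lock pin out of its wooden rest and push it all the way down through the hole in the bowl's lug into the mixer base, and let go of it. Then take the wire beater (not the dough hook, which stays in its stand) and put its shank into the coupling in the middle of the bowl, turned so that its wings drop between the jaws, and press it fully home against the spring. Nothing latches it, so finish with the gripper still holding the beater pressed home, with the pin in place and the other kitchen things left where they are.

Things in the scene. Friction and masses are not known exactly. Their poses are not given: they have to be found in the camera images.
- mixer: Low mixer fixed to the counter: round white base 200 mm across, 30 mm high, with a fixed steel bowl (174 mm across, rim 85 mm and inner floor 34 mm above the counter). Origin on its vertical axis at counter height; z up. A white pin ear sticks out on its +y side; a grey dial is on its -x side.
- pin_hole (a point): Centre of the mouth of the lock-pin hole, on top of the bowl's steel lug, 80 mm above the counter, 125 mm from the mixer's axis along mixer +y. The vertical round hole, 12.5 mm across, runs through the lug (10 mm thick) and 20 mm on into the white ear of the base below: 30 mm deep in all.
- drive: Black coupling in the middle of the bowl. Origin on its axis at the foot of its jaws, 50 mm above the counter; z up. Four square jaws 20 mm high stand at the corners of a 33.5 mm square; between them a cross of two slots, 8.5 mm wide, open at the ends, runs along drive x and y. Its yaw is random; it turns only under about 0.4 N m.
- plunger_top (a point): Top of the steel spring plunger, 7.6 mm across, in the middle of the slot cross; at rest 10 mm above the drive's origin. The beater's tip pushes it down 8 mm before the beater's collar stops rigidly on the jaws. It pushes back with 4 N at first, 8 N with the beater home.
- beater: Wire beater, 150 mm long, ~120 g, upright in one of two equal ring stands. Origin at its lower tip; z up the stem. From the tip: pilot 6 mm across, 0-6 mm; cross of wings along its x and y, 28 mm across, 6 mm thick, 6-18 mm, lower edges rounded; collar 44 mm across, 18-24 mm; wire cage 62 mm across, 28-106 mm. In the stand the tip is 12 mm above the counter, the collar on the 30 mm high ring.
- beater_grip (a point): Middle of the beater's flat white grip bar, on its axis 131 mm above its tip. The bar is 28 mm along beater x, 12 mm thick along beater y and spans 112-150 mm above the tip. Beater home: collar on the jaws, tip 2 mm above the drive's origin; any of the four quarter turns fits. Unmeshed, wings on the jaw tops, the tip is 14 mm above the drive's origin.
- hook: Dough hook: same shank, collar and grip bar as the beater, but one thick curved hook instead of the wire cage. Stands in the other ring stand and stays there. Origin at its lower tip.
- pin: Lock pin, 64 mm long, about 60 g, upright. Origin at its lower tip; z up. Steel shank 10 mm across with tapered point, 0-28 mm; above it a round black grip 18 mm across, 36 mm tall, its underside the shoulder. At the start the shoulder rests on the wooden rest, tip 12 mm above the counter; fully in the mixer's hole the shoulder lies on the lug, tip 52 mm above the counter.
- pin_rest: Wooden block 50 x 50 mm, 40 mm high, with a 12.5 mm hole in the middle of its top; fixed. Origin under its centre at counter height.
- mill: wooden pepper mill, 190 mm tall, 54 mm across; a bystander, stays where it is. Origin at its underside.
- jar: glass spice jar, 85 mm tall, 50 mm across; a bystander, stays where it is. Origin at its underside.
- mug: white mug, 85 mm tall, 76 mm across plus its handle; a bystander, stays where it is. Origin at its underside.
- ramekin: white ramekin, 42 mm tall, 84 mm across; a bystander, stays where it is. Origin at its underside.
- oil: green oil bottle, 180 mm tall, 56 mm across; a bystander, stays where it is. Origin at its underside.
- spoon: steel spoon lying flat; a bystander, stays where it is. Origin at its underside.
- spatula: black spatula lying flat; a bystander, stays where it is. Origin at its underside.
Not all that is in view belongs to the job. What is shaped like the beater but orange is not meant. What is shaped like the hook but pink is not meant.

How it is judged (in metres and radians):
On the way, in this order (a step that is already met when the one before it is completed fails the run):
1. the lock pin is fully down in the hole through lug and base, and let go (horizontal distance between pin and pin_hole below 0.004 m and height (world z) of pin below 0.056 m and angle between pin's own z axis and vertical below 0.15 rad and contact force between the fingers and pin below 0.1 N), for 0.2 s.
2. the beater is meshed and fully home in the coupling (z of beater in the frame of drive below 0.0045 m and horizontal distance between beater and drive below 0.004 m and angle between beater's own z axis and vertical below 0.1 rad), for 0.2 s.
At the end, for the whole second after the job is handed in: Gripper holds the beater (over 2 N), still, tilt under 0.1 rad, tip within 4 mm of the coupling axis and 2.5 mm of home depth, pressing 4 to 50 N on the coupling; pin let go, upright, within 4 mm of the hole axis and of full depth; hook still standing within 30 mm of its start (all of step 1 and all of step 2 and contact force between beater and drive between 4 and 50 N and contact force between the fingers and beater above 2 N and linear speed of beater below 0.02 m/s and angle between hook's own z axis and vertical below 0.2 rad and distance of hook from where it was at the start of the episode below 0.03 m); the arm keeps its last pose, push and grip.
It fails at once if the dough hook is taken from its stand or tipped (distance of hook from where it was at the start of the episode above 0.03 m or angle between hook's own z axis and vertical above 0.4 rad).
It fails at once if a bystander is pushed away or knocked over (distance of any of mill, jar, mug, ramekin, oil, spoon, spatula from where it was at the start of the episode above 0.04 m).
It also fails if it takes over 59 s, if anything falls off the work surface, if the arm or the gripper's body presses on something with over 40 N, if the wrist force passes 120 N, or if a joint passes its speed limit or range.

ROBOT

A 6-joint arm with a two-finger parallel gripper is mounted at the origin on the work surface. World frame = base frame: x ahead of the robot, y to its left, z up, the work surface at z = 0. Lengths are in mm, angles in degrees, forces in N, time in s.
With the tool pointing down it reaches from about 325 to 900 mm from the base axis. Payload 6.1 kg.
Tool frame: the origin (TCP) lies on the centre line of the jaws, within the pads' length; the fingertips stand 22 mm ahead of it and the grasp point (between the pads) lies 3 mm ahead of it; z points along the fingers, y is the line along which they close (so a half turn about z gives the same grasp; the last joint's range is limited). The gripper opens to 87 mm and grips with 3 to 60 N. Pads are 19 mm wide; open, the fingers measure 117 mm over their backs; the gripper's body (75 mm by 190 mm) begins 51 mm behind the grasp point.
Start: joints at [-83.715, 12.628, 87.462, -0, 79.91, -7.225], TCP at [146.006, -607.699, 244.538] pointing down, gripper open.
Joint ranges: [-170.65, 170.65], [-52.31, 119.04], [5.05, 147.46], [-71.25, 251.25], [11.57, 151.72], [-153.62, 153.62]. Speed limits (degrees/s): [147.25, 147.25, 172.46, 180, 180, 180].

INTERFACE

Orientations are given as a 3x3 rotation matrix whose columns are the frame's x, y, z axes.
In Python, from cell import get_state, vision, workorder gives the robot as it stands.
- The arm moves only by the shell command python3 -m jog 'ROWS'. ROWS is JSON, a list that holds one entry, the list of rows, each a list of 7 numbers: the shift along the tool's x, y, z in m, then the turn, a rotation vector about the tool's x, y, z in rad, then the opening, from 0 (shut) to 1 (fully open). In form: [[[dx, dy, dz, wx, wy, wz, gripper], ...]]. A call has 1 to 20 rows; each row shifts and turns the commanded pose from where the row before left it, along the tool's axes as they then stand; what a row does not reach is not made up. A row lasts 1/10 s, in which the tool goes at most 50 mm and 8.59 degrees, less where a joint would pass 70% of its speed; a pose out of reach is approached as far as the arm can. A call is refused whole if a number of a shift passes 0.05 or a number of a turn 0.15, either way. A call with a gripper value outside its range is refused whole. The fingers move at their own pace and stop on an object; the grip force is fixed at half the most. Time passes only in rows, so rows that do not move let the fingers close. It gives the time, the measured TCP pose, the force, the opening and the grip force at its end, in the units of the state.
- get_state(): the state, without advancing time (a new reading comes with each control period).
- vision.capture(name): name is "side" or "top"; returns a dict with "pixels" (420x560x3 uint8, red, green, blue), "K" (3x3 intrinsics, pixels), "cam_to_world" (4x4, takes a point from camera to world coordinates). Camera axes: x right, y up, looking along -z (the intrinsics and any distortion apply to the point x, -y, -z); pixel columns grow to the right and rows downward; lengths in mm; the calibration is good to about 2 mm. A picture is of the moment at which its call begins. There is no depth.
- workorder.close_job(): hands the job in; it is judged then, once.
The state is a dict: "time": time; "qpos": joint angles; "qd": joint speeds; "tau": joint torques, N m; "tcp_pos": TCP position; "eef_rot": TCP orientation; "contact_force": force on the tool from outside, world axes, zero at the start; "wrist_torque": the same for the moment, N m; "grip_width": opening from 0.0 (shut) to 1.0 (fully open); "gripper_force": force on a finger pad.
Only numpy, scipy, OpenCV 4.12 (cv2) and the standard library are available. Lean on these libraries where they do the work, as an engineer would, in place of code of your own. Each camera call takes 0.05 s, during which the arm holds its last target. There are 200 camera calls.

## Working session

There is one attempt and no reset: what is moved stays moved. The work goes in short steps, Python scripts to look and compute and a shell command to move; the robot and the scene stay as the last step left them, time stands still between calls to the robot, and variables do not carry over. Pictures are saved under pics/ and viewed, at most 10 in all, crops included, and the job is handed in when it is done.

```bash
mkdir -p pics; ls; python3 - <<'E'
from cell import get_state, vision
import cv2,pickle
s=get_state();print(s)
for n in ("top","side"):
    c=vision.capture(n);pickle.dump(c,open(f"pics/{n}0.pkl","wb"))
    cv2.imwrite(f"pics/{n}0.png",c["pixels"][:,:,::-1]);print(n,c["K"],c["cam_to_world"],[k for k in c])
E
```

```text
pics
{'time': 0.0, 'qpos': array([-8.37143549e+01,  1.26745711e+01,  8.75275015e+01,  1.41991054e-03,
        7.99115153e+01, -7.22323372e+00]), 'qd': array([-0.00932244, -0.08157703,  0.0583175 ,  0.02665007, -0.08049417,
        0.02240304]), 'tau': array([ 2.75298349e-03, -4.94608212e+01, -3.87371385e+01,  7.02153496e-02,
        5.74687170e-02, -1.25761685e-04]), 'tcp_pos': array([ 145.95418201, -607.10391709,  243.42844448]), 'eef_rot': array([[ 9.72334779e-01,  2.33591610e-01, -1.92800180e-04],
       [ 2.33591530e-01, -9.72332815e-01,  1.97323411e-03],
       [ 2.73464990e-04, -1.96368064e-03, -9.99998035e-01]]), 'contact_force': array([-0.08766569, -0.01519523, -0.23179163]), 'wrist_torque': array([ 0.04833771, -0.01450626,  0.05263067]), 'gripper_force': 0.0, 'grip_width': 1.0015904341962527}
top [[404.79593706   0.         277.72718737]
 [  0.         404.79593706 205.1950347 ]
 [  0.           0.           1.        ]] [[-1.74597495e-02  9.87217594e-01 -1.58418998e-01  3.67687405e+02]
 [-9.99634195e-01 -2.05086818e-02 -1.76315273e-02 -7.50550657e+01]
 [-2.06551188e-02  1.58053205e-01  9.87214541e-01  1.19504977e+03]
 [ 0.00000000e+00  0.00000000e+00  0.00000000e+00  1.00000000e+00]] ['pixels', 'K', 'cam_to_world']
side [[490.28381277   0.         277.16633982]
 [  0.         490.28381277 211.84844054]
 [  0.           0.           1.        ]] [[-9.79376294e-01  1.17170789e-01 -1.64599759e-01  3.30518980e+02]
 [-2.01433980e-01 -6.29544052e-01  7.50398986e-01  9.27743791e+02]
 [-1.56979579e-02  7.68078962e-01  6.40162699e-01  9.79301051e+02]
 [ 0.00000000e+00  0.00000000e+00  0.00000000e+00  1.00000000e+00]] ['pixels', 'K', 'cam_to_world']
```

View pics/top0.png

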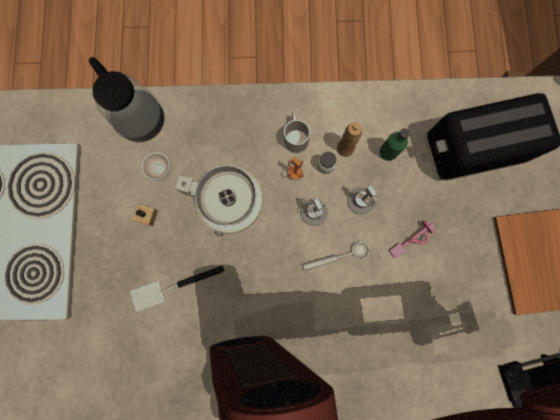

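View pics/side0.png

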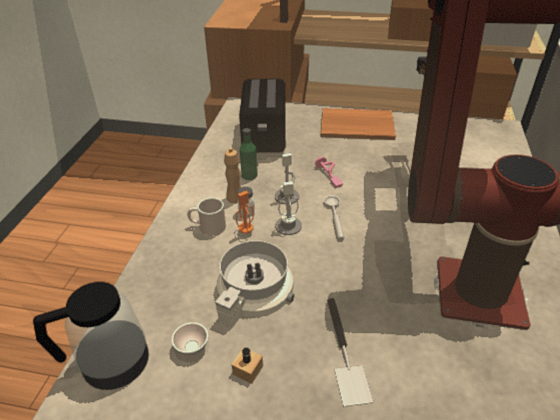

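The top view shows the mixer at (228,197), its lug at (185,185), the pin rest at (145,215) and two ring stands at (314,210) and (362,200). The side view shows the same things, with the stands at (288,225) and (286,195). I'll zoom in to tell the beater from the hook.

```bash
python3 - <<'E'
import cv2,numpy as np
t=cv2.imread("pics/top0.png");s=cv2.imread("pics/side0.png")
R=lambda im,x0,x1,y0,y1,w,h:cv2.resize(im[y0:y1,x0:x1],(w,h),interpolation=cv2.INTER_CUBIC)
A=np.vstack([np.hstack([R(t,295,385,180,230,450,250),R(t,130,200,170,230,350,250)]),
 np.hstack([R(t,207,247,177,217,350,350),R(s,250,320,145,240,258,350),R(s,210,300,240,315,192,350)])])
cv2.imwrite("pics/crop0.png",A)
E
```

```text
(no output)
```

View pics/crop0.png

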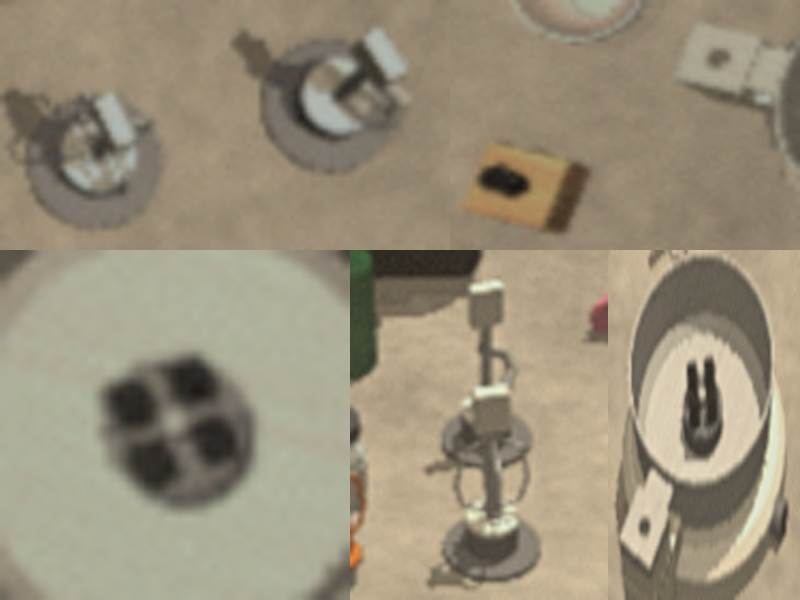

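Top crop: the left tool at (314,210) has the wire cage, so it is the beater. The one at (362,200) is the hook. The lug hole is near (183.6,184), the drive near (227,196) and the pin near (140.5,213). Now I'll measure them.

```bash
cat > h.py <<'E'
import numpy as np,cv2,pickle
def ray(c,u,v):
    K=c["K"];d=np.array([(u-K[0,2])/K[0,0],-(v-K[1,2])/K[1,1],-1]);M=c["cam_to_world"]
    return M[:3,3],M[:3,:3]@d
def onz(c,u,v,z):
    o,d=ray(c,u,v);return o+d*(z-o[2])/d[2]
def proj(c,p):
    M=c["cam_to_world"];q=M[:3,:3].T@(np.asarray(p,float)-M[:3,3]);K=c["K"]
    return K[0,2]+K[0,0]*q[0]/-q[2],K[1,2]+K[1,1]*-q[1]/-q[2]
def blobs(mask,x0,x1,y0,y1,amin=3):
    m=np.zeros_like(mask,np.uint8);m[y0:y1,x0:x1]=mask[y0:y1,x0:x1]
    n,l,st,ce=cv2.connectedComponentsWithStats(m,connectivity=4)
    return [(ce[i],st[i],l==i) for i in range(1,n) if st[i,4]>=amin]
def ang(pts):
    d=pts-pts.mean(0);w,v=np.linalg.eigh(d.T@d);return np.degrees(np.arctan2(v[1,1],v[0,1]))%180
E
python3 - <<'E'
from h import *
np.set_printoptions(precision=1,suppress=True)
t=pickle.load(open("pics/top0.pkl","rb"));s=pickle.load(open("pics/side0.pkl","rb"))
tg=cv2.cvtColor(t["pixels"],cv2.COLOR_RGB2GRAY).astype(int);sg=cv2.cvtColor(s["pixels"],cv2.COLOR_RGB2GRAY).astype(int)
for nm,c,g,box,th,z in [("pin",t,tg,(132,152,203,225),60,58),("pinS",s,sg,(236,258,344,364),60,58),("hole",t,tg,(178,190,178,190),115,80),("holeS",s,sg,(222,236,290,305),90,80),("jaws",t,tg,(215,240,185,210),62,70),("jawsS",s,sg,(240,268,258,288),50,60)]:
    for ce,st,m in blobs(g<th,*box): print(nm,ce,st,onz(c,*ce,z))
print(tg[178:190,178:191])
print(tg[199:209,311:325]); print(tg[186:208,217:238]); 
hsv=cv2.cvtColor(t["pixels"],cv2.COLOR_RGB2HSV)
for ce,st,m in blobs((hsv[:,:,1]>130)&(hsv[:,:,2]>110),130,160,200,228): print("rest",ce,st,onz(t,*ce,40), cv2.minAreaRect(np.argwhere(m)[:,::-1].astype(np.float32)))
E
```

```text
pin [140.2 213. ] [136 210   9   7  41] [535.7 338.4  58. ]
pinS [245.8 355.6] [243 348   7  15  81] [536.2 338.4  58. ]
hole [183.3 183.3] [182 182   4   4  10] [614.9 210.9  80. ]
holeS [226.6 298.8] [225 298   4   2   5] [614.7 210.4  80. ]
jaws [228.4 191.6] [226 190   6   4  17] [590.2  84.3  70. ]
jaws [221.6 194.2] [220 192   4   5  16] [583.  103.6  70. ]
jaws [231.1 198.3] [229 196   5   5  18] [570.6  76.6  70. ]
jaws [224.2 200.8] [222 199   5   5  19] [563.8  96.3  70. ]
jawsS [248.3 265.3] [248 265   2   2   3] [596.8  76.   60. ]
jawsS [257.1 267.1] [256 266   3   3   8] [572.9  78.   60. ]
jawsS [249.1 268.5] [248 267   3   4   8] [592.   86.6  60. ]
jawsS [250.1 275.1] [249 273   3   5  14] [584.  108.6  60. ]
jawsS [257.9 274.4] [257 273   3   4  11] [565.  102.3  60. ]
[[158 163 165 163 162 165 166 166 165 164 161 155 155]
 [161 164 166 165 164 164 165 163 165 163 166 167 166]
 [164 164 166 162 160 162 163 162 166 165 165 165 166]
 [168 165 165 157 146 144 146 154 160 164 164 163 164]
 [164 166 162 153 123 107 111 130 158 165 167 163 162]
 [163 165 162 136 102 101 1
[... 2208 characters left out ...]
7 112  82  51  48  44  48  61 100 111  88  54  41  49  57  72
   96 155 172]
 [172 170 147 122  83  53  47  46  44  45  88 109 109  81  70  80  85  76
  113 161 174]
 [176 176 168 149 110  69  49  46  42  46  76 104 113 103 103 101  88  86
  137 168 175]
 [172 176 173 170 145 101  65  47  50  71  91 112 108 107  93  85  91 125
  162 175 176]
 [171 173 174 174 169 144 105  79  77  96 100 104  96  93  89  85 124 159
  172 177 177]
 [171 172 172 172 173 168 148 123 112  96  89  94  92  94 111 131 163 173
  172 172 177]
 [173 173 170 171 171 173 168 165 150 129 121 121 128 138 160 169 174 175
  173 174 172]
 [170 172 173 172 172 170 172 172 168 171 165 170 167 168 172 173 173 173
  174 173 174]]
```

```bash
python3 - <<'E'
from h import *
np.set_printoptions(precision=1,suppress=True)
t=pickle.load(open("pics/top0.pkl","rb"));s=pickle.load(open("pics/side0.pkl","rb"))
G=lambda c:cv2.cvtColor(c["pixels"],cv2.COLOR_RGB2GRAY).astype(float)
tg,sg=G(t),G(s)
def wc(c,g,box,bg,z,lo=0):
    x0,x1,y0,y1=box;w=np.clip(bg-g[y0:y1,x0:x1]-lo,0,None);Y,X=np.mgrid[y0:y1,x0:x1]
    u,v=(w*X).sum()/w.sum(),(w*Y).sum()/w.sum();return u,v,onz(c,u,v,z)
print("hole",wc(t,tg,(180,188,180,188),163,80,5))
print(sg[293:304,220:236])
# bar top: upsample, threshold
def up(g,x0,x1,y0,y1,k=8):
    return cv2.resize(g[y0:y1,x0:x1],None,fx=k,fy=k,interpolation=cv2.INTER_CUBIC)
for nm,c,g,b in [("bar",t,tg,(308,326,196,212)),("hookbar",t,tg,(362,382,183,200))]:
    U=up(g,*b);m=(U>150).astype(np.uint8);n,l,st,ce=cv2.connectedComponentsWithStats(m)
    i=1+np.argmax(st[1:,4]);r=cv2.minAreaRect(np.argwhere(l==i)[:,::-1].astype(np.float32))
    cs=cv2.boxPoints(r)/8-.5+[b[0]+.0625,b[2]+.0625];P=np.array([onz(c,*q,162) for q in cs])
    print(nm,cs,P[:,:2],P.mean(0))
# side: bright top face of beater bar
print(sg[178:200,278:300])
# rim ellipse: bright bowl rim in top
E=cv2.Canny(t["pixels"],60,150);
print("mixer base: ",end="")
white=(t["pixels"].min(2)>120)
ys,xs=np.where(white[155:240,185:270]);print(len(xs))
E
```

```text
hole (np.float64(183.12208657047725), np.float64(183.49833518312985), array([614.3, 211.4,  80. ]))
[[144. 159. 190. 207. 207. 204. 206. 203. 208. 207. 204. 206. 203. 202.
  202. 202.]
 [153. 181. 201. 205. 204. 205. 201. 205. 208. 207. 205. 203. 201. 194.
  194. 205.]
 [175. 198. 206. 206. 207. 204. 204. 211. 210. 209. 206. 202. 197. 201.
  200. 207.]
 [200. 206. 204. 202. 204. 202. 199. 201. 206. 207. 205. 198. 202. 204.
  206. 206.]
 [208. 204. 205. 206. 198. 169. 150. 140. 154. 179. 203. 204. 202. 206.
  207. 207.]
 [208. 205. 205. 202. 169. 113.  93.  85.  95. 140. 191. 205. 206. 207.
  206. 207.]
 [207. 204. 207. 196. 151.  84.  80.  84.  82. 134. 191. 208. 210. 207.
  208. 195.]
 [205. 203. 206. 205. 175. 118. 102. 100. 117. 166. 207. 212. 205. 208.
  200. 154.]
 [206. 207. 210. 210. 204. 185. 170. 165. 171. 198. 210. 207. 208. 202.
  169. 106.]
 [208. 211. 208. 210. 210. 206. 199. 200. 201. 210. 210. 208. 207. 188.
  125.  85.]
 [199. 212. 213. 212. 208. 204. 203. 205. 208. 211. 210. 208. 193. 142.
   92.  86.]]
bar [[313.1 198.8]
 [316.9 197. ]
 [322.  207.1]
 [318.2 209. ]]
[... 2101 characters left out ...]
 98.  77.  66.  67.  77. 102. 112. 105. 102. 101.  94.  91.  90.
   85.  97. 133. 134. 132. 131. 140. 160.]
 [100.  83.  70.  67.  69.  70.  82.  93.  95.  94.  93.  89.  89.  80.
   74. 100. 134. 131. 132. 130. 131. 150.]
 [ 88.  86.  79.  65.  66.  68.  79.  87.  97.  89.  96.  97.  84.  94.
  114. 133. 141. 136. 130. 130. 132. 147.]
 [ 92.  87.  89.  74.  74.  92. 110.  95.  90.  89. 105. 113.  78.  85.
  106. 120. 137. 156. 149. 130. 132. 151.]
 [ 90.  87.  90.  91. 102. 107.  98.  80.  83.  88. 107. 124.  84. 102.
  122. 121. 129. 138. 129. 118. 120. 152.]
 [ 87.  91.  97. 102. 104.  96.  86.  87.  87.  91. 112. 128. 113. 126.
  131. 131. 132. 121. 105.  95. 122. 166.]]
mixer base: 2761
```

```bash
python3 -m jog '[[[0,0,0,0,0,-0.096,1],[0,0,0,0,0,-0.096,1],[0.031,-0.029,0,0,0,0,1],[0.031,-0.029,0,0,0,0,1],[0.031,-0.029,0,0,0,0,1],[0.031,-0.029,0,0,0,0,1],[0.031,-0.029,0,0,0,0,1],[0.031,-0.029,0,0,0,0,1],[0.031,-0.029,0,0,0,0,1],[0.031,-0.029,0,0,0,0,1],[0.031,-0.029,0,0,0,0,1],[0.031,-0.029,0,0,0,0,1],[0.031,-0.029,0,0,0,0,1],[0.031,-0.029,0,0,0,0,1],[0.031,-0.029,0,0,0,0,1],[0.031,-0.029,0,0,0,0,1],[0.031,-0.029,0,0,0,0,1],[0.031,-0.029,0,0,0,0,1],[0.031,-0.029,0,0,0,0,1],[0.031,-0.029,0,0,0,0,1]]]'
cat > go.py <<'E'
import sys,numpy as np
from cell import get_state
s=get_state();R=s["eef_rot"];p=s["tcp_pos"]
np.set_printoptions(precision=2,suppress=True)
print("t",s["time"],"p",p,"yaw",np.degrees(np.arctan2(R[1,0],R[0,0])),"tilt",R[:2,2],"F",s["contact_force"],"g",s["grip_width"],s["gripper_force"],"q",s["qpos"])
if len(sys.argv)>3: print("tool shift mm",R.T@(np.array(list(map(float,sys.argv[1:4])))-p))
E
python3 go.py 536 338.4 150
```

```text
time: 2.1
tcp_pos: [437.3, 100.7, 244.3]
eef_rot: [[0.91, 0.415, -0.0], [0.415, -0.91, -0.0], [-0.0, 0.0, -1.0]]
contact_force: [1.1, 0.3, 0.7]
grip_width: 0.998
gripper_force: 0.0
t 2.1 p [437.29 100.68 244.33] yaw 24.537958017717973 tilt [-0. -0.] F [1.06 0.3  0.67] g 0.9976109910742794 0.0 q [  2.88 -12.35 112.51  -0.01  79.84  68.35]
tool shift mm [ 188.53 -175.27   94.29]
```

```bash
python3 -m jog '[[[0.027,-0.025,0,0,0,0,1],[0.027,-0.025,0,0,0,0,1],[0.027,-0.025,0,0,0,0,1],[0.027,-0.025,0,0,0,0,1],[0.027,-0.025,0.01,0,0,0,1],[0.027,-0.025,0.02,0,0,0,1],[0.0265,-0.0253,0.03,0,0,0,1],[0,0,0.03,0,0,0,1],[0,0,0,0,0,0,1],[0,0,0,0,0,0,1]]]'
python3 go.py 536 338.4 70
python3 - <<'E'
from h import *
from cell import vision
t=vision.capture("top");s=vision.capture("side")
pickle.dump((t,s),open("pics/1.pkl","wb"))
R=lambda c,x0,x1,y0,y1,w,h:cv2.resize(c["pixels"][y0:y1,x0:x1,::-1],(w,h),interpolation=cv2.INTER_CUBIC)
for p in ([536,338.4,76],[536,338.4,128]): print(proj(t,p),proj(s,p))
cv2.imwrite("pics/c1.png",np.hstack([R(t,105,185,180,240,400,300),R(s,200,300,310,385,400,300)]))
E
```

```text
time: 3.1
tcp_pos: [535.2, 336.0, 153.9]
eef_rot: [[0.91, 0.415, -0.002], [0.415, -0.91, -0.001], [-0.003, 0.0, -1.0]]
contact_force: [0.0, 0.1, 0.9]
grip_width: 1.002
gripper_force: 0.0
t 3.1 p [535.2  335.96 153.86] yaw 24.511989172953506 tilt [-0. -0.] F [0.03 0.08 0.88] g 1.002374936625465 0.0 q [24.98 17.99 91.03 -0.01 71.13 90.47]
tool shift mm [ 1.96 -1.9  83.86]
(np.float64(137.97365429762246), np.float64(212.01607359874345)) (np.float64(245.38239412361395), np.float64(350.7561130431725))
(np.float64(130.97593373497102), np.float64(209.27846870392708)) (np.float64(243.95418410268502), np.float64(336.1063252755284))
```

View pics/c1.png

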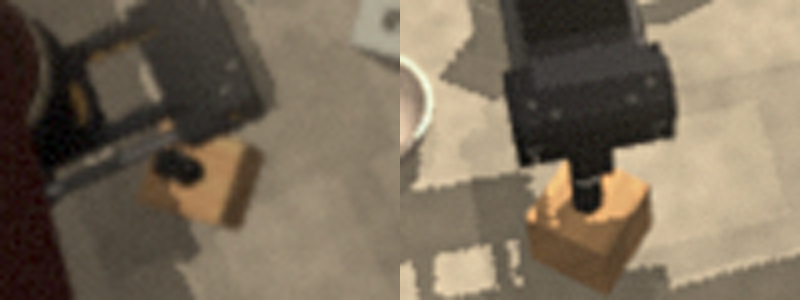

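The pin grip is straight below the open fingers: top (179,168) and side (588,195) in the crop. I'll descend and grasp.

```bash
python3 -m jog '[[[0.001,-0.001,0.02,0,0,0,1],[0.001,-0.001,0.02,0,0,0,1],[0,0,0.02,0,0,0,1],[0,0,0.015,0,0,0,1],[0,0,0.009,0,0,0,1],[0,0,0,0,0,0,1],[0,0,0,0,0,0,0.5],[0,0,0,0,0,0,0.3],[0,0,0,0,0,0,0],[0,0,0,0,0,0,0],[0,0,0,0,0,0,0],[0,0,0,0,0,0,0],[0,0,0,0,0,0,0],[0,0,0,0,0,0,0]]]'
python3 go.py
```

```text
time: 4.6
tcp_pos: [536.9, 339.1, 70.5]
eef_rot: [[0.91, 0.415, -0.0], [0.415, -0.91, -0.0], [-0.0, 0.0, -1.0]]
contact_force: [-0.5, 0.0, 0.0]
grip_width: 0.351
gripper_force: 0.0
t 4.6 p [536.9  339.09  70.49] yaw 24.515305034265765 tilt [-0. -0.] F [-0.54  0.04  0.01] g 0.3514880948990899 0.0 q [25.17 23.87 93.25 -0.   62.88 90.65]
```

```bash
python3 -m jog '[[[0,0,0,0,0,0,0],[0,0,0,0,0,0,0],[0,0,0,0,0,0,0],[0,0,0,0,0,0,0],[0,0,0,0,0,0,0]]]'
python3 go.py
```

```text
time: 5.1
tcp_pos: [536.9, 339.1, 70.5]
eef_rot: [[0.91, 0.415, -0.0], [0.415, -0.91, -0.0], [-0.0, 0.0, -1.0]]
contact_force: [0.1, -0.8, -0.1]
grip_width: 0.199
gripper_force: 30.0
t 5.1 p [536.94 339.06  70.51] yaw 24.50976137350618 tilt [-0. -0.] F [ 0.06 -0.8  -0.14] g 0.19944528626945585 29.998175762593746 q [25.16 23.87 93.25 -0.   62.88 90.65]
```

```bash
python3 -m jog '[[[0,0,-0.01,0,0,0,0],[0,0,-0.02,0,0,0,0],[0,0,-0.025,0,0,0,0],[0,0,-0.025,0,0,0,0],[0.002,0.017,-0.005,0,0,0,0],[0.003,0.026,0,0,0,0,0],[0.004,0.035,0,0,0,0,0],[0.004,0.035,0,0,0,0,0],[0.003,0.022,0,0,0,0,0],[0.002,0.0145,0,0,0,0,0],[0,0,0,0,0,0,0],[0,0,0,0,0,0,0],[0,0,0,0,0,0,0]]]'
python3 go.py 615 210.8 150
python3 - <<'E'
from h import *
from cell import vision
t=vision.capture("top");s=vision.capture("side")
pickle.dump((t,s),open("pics/2.pkl","wb"))
R=lambda c,x0,x1,y0,y1,w,h:cv2.resize(c["pixels"][y0:y1,x0:x1,::-1],(w,h),interpolation=cv2.INTER_CUBIC)
for p in ([614.3,210.5,80],[615,210.8,91.5],[615,210.8,119]): print(proj(t,p),proj(s,p))
cv2.imwrite("pics/c2.png",np.hstack([R(t,160,220,160,205,400,300),R(s,205,255,270,308,400,304)[:300]]))
E
```

```text
time: 6.4
tcp_pos: [614.6, 211.5, 155.3]
eef_rot: [[0.909, 0.416, -0.001], [0.416, -0.909, 0.0], [-0.001, -0.001, -1.0]]
contact_force: [-0.1, -0.8, -0.3]
grip_width: 0.198
gripper_force: 30.0
t 6.4 p [614.64 211.54 155.29] yaw 24.57432105420296 tilt [-0.  0.] F [-0.11 -0.81 -0.34] g 0.19750136046594063 29.99814051669091 q [12.03 20.15 88.13  0.02 71.76 77.45]
tool shift mm [0.03 0.83 5.29]
(np.float64(183.42242942008556), np.float64(183.49786429910588)) (np.float64(226.75614348328344), np.float64(298.8464812293046))
(np.float64(182.2914225010283), np.float64(182.38923071407717)) (np.float64(226.0355897332803), np.float64(295.7001445090496))
(np.float64(179.74209525134626), np.float64(180.23961666329078)) (np.float64(225.05652190343156), np.float64(287.88042929083133))
```

View pics/c2.png

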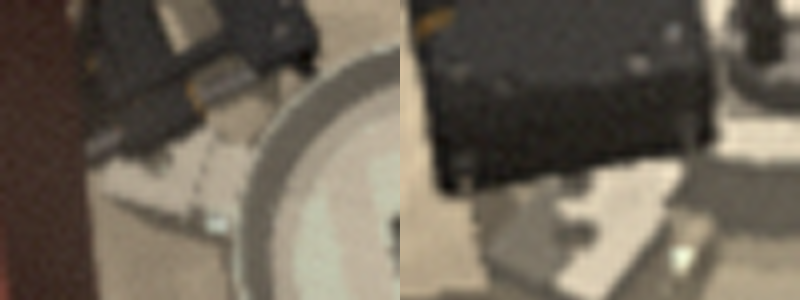

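The gripper hides the hole in both views, so I'll go down gently and use the force reading.

```bash
python3 -m jog '[[[0,0.001,0.01,0,0,0,0],[0,0,0.004,0,0,0,0],[0,0,0.002,0,0,0,0],[0,0,0.002,0,0,0,0],[0,0,0.001,0,0,0,0],[0,0,0.001,0,0,0,0],[0,0,0,0,0,0,0]]]'
python3 go.py 615 210.8 110.5
```

```text
time: 7.2
tcp_pos: [615.9, 209.7, 135.7]
eef_rot: [[0.91, 0.415, 0.0], [0.415, -0.91, 0.0], [0.0, -0.0, -1.0]]
contact_force: [-0.6, -0.4, -0.9]
grip_width: 0.196
gripper_force: 30.0
t 7.2 p [615.89 209.71 135.7 ] yaw 24.507310425056964 tilt [0. 0.] F [-0.62 -0.42 -0.91] g 0.19560175934880725 29.998017218895257 q [11.86 21.33 88.85  0.01 69.8  77.35]
tool shift mm [-0.37 -1.36 25.2 ]
```

```bash
python3 -m jog '[[[-0.0003,-0.0007,0.001,0,0,0,0],[0,0,0.001,0,0,0,0],[0,0,0.001,0,0,0,0],[0,0,0,0,0,0,0],[0,0,0,0,0,0,0]]]'
python3 go.py 615 210.8 110.5
```

```text
time: 7.7
tcp_pos: [615.3, 210.4, 132.6]
eef_rot: [[0.91, 0.415, 0.0], [0.415, -0.91, 0.0], [0.001, -0.0, -1.0]]
contact_force: [0.7, 2.0, 0.3]
grip_width: 0.198
gripper_force: 30.0
t 7.7 p [615.31 210.43 132.61] yaw 24.514650091724423 tilt [0. 0.] F [0.72 2.02 0.28] g 0.19842676933333875 30.00040117185563 q [11.93 21.47 89.02  0.02 69.48 77.4 ]
tool shift mm [-0.14 -0.46 22.12]
```

```bash
python3 -m jog '[[[0,-0.0005,0.002,0,0,0,0],[0,0,0.002,0,0,0,0],[0,0,0.002,0,0,0,0],[0,0,0.002,0,0,0,0],[0,0,0,0,0,0,0]]]'
python3 go.py 615 210.8 110.5
```

```text
time: 8.2
tcp_pos: [615.0, 210.6, 124.2]
eef_rot: [[0.91, 0.415, -0.0], [0.415, -0.91, 0.0], [-0.0, -0.0, -1.0]]
contact_force: [2.4, 2.6, -1.5]
grip_width: 0.198
gripper_force: 30.0
t 8.2 p [614.97 210.63 124.15] yaw 24.5091350490496 tilt [-0.  0.] F [ 2.37  2.57 -1.5 ] g 0.19820434589895017 30.00043303705752 q [11.96 21.99 89.33  0.01 68.68 77.45]
tool shift mm [ 0.09 -0.14 13.65]
```

```bash
python3 -m jog '[[[0.0008,-0.0003,0.002,0,0,0,0],[0,0,0.003,0,0,0,0],[0,0,0.003,0,0,0,0],[0,0,0.003,0,0,0,0],[0,0,0.002,0,0,0,0],[0,0,0.001,0,0,0,0],[0,0,0,0,0,0,0]]]'
python3 go.py 615 210.8 110.5
```

```text
time: 8.9
tcp_pos: [615.4, 211.1, 110.5]
eef_rot: [[0.91, 0.415, -0.0], [0.415, -0.91, -0.0], [-0.0, 0.0, -1.0]]
contact_force: [0.5, -0.1, 0.0]
grip_width: 0.196
gripper_force: 30.0
t 8.9 p [615.45 211.1  110.48] yaw 24.51055376739197 tilt [-0. -0.] F [ 0.51 -0.1   0.03] g 0.19617806681487196 29.998342506587505 q [12.   22.96 89.65 -0.01 67.42 77.49]
tool shift mm [-0.53  0.08 -0.02]
```

```bash
python3 -m jog '[[[0,0,0.001,0,0,0,0],[0,0,0.001,0,0,0,0],[0,0,0.0,0,0,0,0]]]'
python3 go.py
```

```text
time: 9.2
tcp_pos: [615.7, 211.2, 110.4]
eef_rot: [[0.91, 0.415, 0.0], [0.415, -0.91, -0.0], [0.0, 0.0, -1.0]]
contact_force: [-5.3, -1.9, 9.7]
grip_width: 0.197
gripper_force: 30.0
t 9.2 p [615.65 211.19 110.4 ] yaw 24.5188483756263 tilt [ 0. -0.] F [-5.34 -1.89  9.74] g 0.196810698762893 29.998300122097135 q [12.   22.98 89.64 -0.01 67.38 77.49]
```

The shoulder is seated on the lug: it stopped at 110.4 mm with 9.7 N. Releasing.

```bash
python3 -m jog '[[[0,0,-0.0015,0,0,0,0],[0,0,0,0,0,0,0.5],[0,0,0,0,0,0,0.5],[0,0,0,0,0,0,0.5],[0,0,0,0,0,0,0.5],[0,0,-0.01,0,0,0,0.5],[0,0,-0.02,0,0,0,0.5],[0,0,-0.03,0,0,0,0.6],[0,0,-0.04,0,0,0,0.7],[0,0,-0.02,0,0,0,0.8],[0,0.03,0,0,0,0,1],[0,0.04,0,0,0,0,1],[0,0.04,0,0,0,0,1],[0,0.04,0,0,0,0,1],[0,0.04,0,0,0,0,1],[0,0.04,0,0,0,0,1],[0,0.04,0,0,0,0,1],[0,0.03,0,0,0,0,1],[0,0,0,0,0,0,1],[0,0,0,0,0,0,1]]]'
python3 go.py 537.2 -159.5 190
python3 - <<'E'
from h import *
from cell import vision
t=vision.capture("top");s=vision.capture("side")
pickle.dump((t,s),open("pics/3.pkl","wb"))
R=lambda c,x0,x1,y0,y1,w,h:cv2.resize(c["pixels"][y0:y1,x0:x1,::-1],(w,h),interpolation=cv2.INTER_CUBIC)
for p in ([614.8,210.8,116],[614.8,210.8,80]): print(proj(t,p),proj(s,p))
cv2.imwrite("pics/c3.png",np.hstack([R(t,160,220,160,205,400,300),R(s,205,255,270,308,400,304)[:300]]))
E
```

```text
time: 11.2
tcp_pos: [740.1, -62.4, 230.3]
eef_rot: [[0.91, 0.414, 0.0], [0.414, -0.91, 0.0], [0.0, -0.0, -1.0]]
contact_force: [-0.5, 0.0, -0.1]
grip_width: 1.001
gripper_force: 0.0
t 11.2 p [740.08 -62.42 230.29] yaw 24.426299646102876 tilt [0. 0.] F [-0.48  0.01 -0.06] g 1.000904021871041 0.0 q [-10.91  29.29  67.74   0.03  82.97  54.66]
tool shift mm [-224.87    4.51   40.24]
(np.float64(180.02475041817945), np.float64(180.5505665815582)) (np.float64(225.24772736419598), np.float64(288.7575781646711))
(np.float64(183.32027964719092), np.float64(183.3271305115688)) (np.float64(226.51752464646674), np.float64(298.9122279819923))
```

View pics/c3.png

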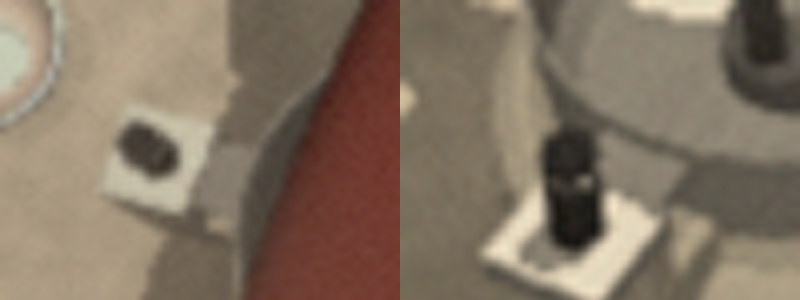

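The pin stands upright on the lug: top crop (148,150), side crop (572,185). On to the beater.

```bash
python3 -m jog '[[[-0.025,0,0,0,0,0,1],[-0.04,0,0,0,0,0,1],[-0.04,0.0,0,0,0,0,1],[-0.04,0.0015,0,0,0,0,1],[-0.04,0.0015,0,0,0,0,1],[-0.03,0.0015,0.01,0,0,0,1],[-0.01,0,0.015,0,0,0,1],[0,0,0.013,0,0,0,1],[0,0,0,0,0,0,1],[0,0,0,0,0,0,1]]]'
python3 go.py 537.2 -159.5 147
python3 - <<'E'
from h import *
from cell import vision
t=vision.capture("top");s=vision.capture("side")
pickle.dump((t,s),open("pics/4.pkl","wb"))
R=lambda c,x0,x1,y0,y1,w,h:cv2.resize(c["pixels"][y0:y1,x0:x1,::-1],(w,h),interpolation=cv2.INTER_CUBIC)
cv2.imwrite("pics/c4.png",np.hstack([R(t,285,365,175,235,400,300),R(s,250,330,160,220,400,300)]))
E
```

```text
time: 12.3
tcp_pos: [537.8, -158.2, 192.1]
eef_rot: [[0.909, 0.416, 0.0], [0.416, -0.909, 0.0], [0.0, -0.0, -1.0]]
contact_force: [0.4, 0.2, -0.1]
grip_width: 0.998
gripper_force: 0.0
t 12.3 p [ 537.82 -158.2   192.11] yaw 24.59548338401075 tilt [0. 0.] F [ 0.43  0.23 -0.13] g 0.9981338482433472 0.0 q [-24.46   6.34 100.34   0.02  73.32  40.94]
tool shift mm [-1.11  0.94 45.11]
```

View pics/c4.png

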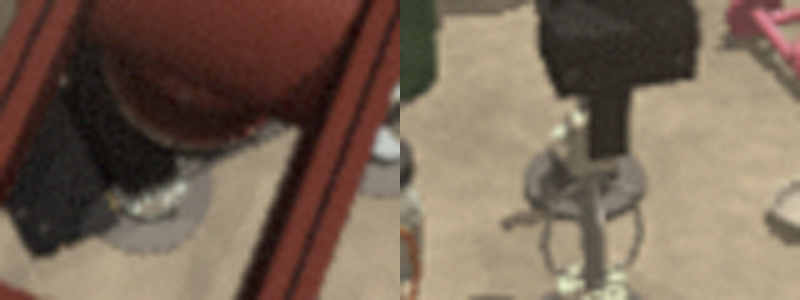

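The near finger, at side crop (610,120), is just in front of the bar at about (585,145), as expected. I'll descend and grip.

```bash
python3 -m jog '[[[-0.001,0.001,0.015,0,0,0,1],[0,0,0.015,0,0,0,1],[0,0,0.01,0,0,0,1],[0,0,0.005,0,0,0,1],[0,0,0,0,0,0,0.6],[0,0,0,0,0,0,0.3],[0,0,0,0,0,0,0],[0,0,0,0,0,0,0],[0,0,0,0,0,0,0],[0,0,0,0,0,0,0],[0,0,0,0,0,0,0],[0,0,0,0,0,0,0],[0,0,0,0,0,0,0],[0,0,0,0,0,0,0],[0,0,0,0,0,0,0],[0,0,0,0,0,0,0],[0,0,0,0,0,0,0]]]'
python3 go.py 537.2 -159.5 147
```

```text
time: 14.1
tcp_pos: [536.6, -160.5, 146.9]
eef_rot: [[0.91, 0.415, -0.0], [0.415, -0.91, 0.0], [-0.0, -0.0, -1.0]]
contact_force: [-1.2, -0.4, -0.4]
grip_width: 0.135
gripper_force: 29.9
t 14.1 p [ 536.62 -160.47  146.93] yaw 24.509085451491114 tilt [-0.  0.] F [-1.15 -0.36 -0.42] g 0.13450267800007346 29.943830777483527 q [-24.72   9.02 102.54   0.    68.45  40.77]
tool shift mm [ 0.93 -0.65 -0.07]
```

```bash
python3 -m jog '[[[0,0,-0.008,0,0,0,0],[0,0,-0.015,0,0,0,0],[0,0,-0.02,0,0,0,0],[0,0,-0.025,0,0,0,0],[0,0,-0.025,0,0,0,0],[0.01,-0.0147,0,0,0,0,0],[0.016,-0.025,0,0,0,0,0],[0.02,-0.03,0,0,0,0,0],[0.02,-0.03,0,0,0,0,0],[0.02,-0.03,0,0,0,0,0],[0.02,-0.03,0,0,0,0,0],[0.016,-0.025,0,0,0,0,0],[0.012,-0.018,0,0,0,0,0],[0.006,-0.009,0,0,0,0,0],[0,0,0,0,0,0.036,0],[0,0,0,0,0,0.036,0],[0,0,0,0,0,0,0],[0,0,0,0,0,0,0]]]'
python3 go.py 576.4 90.3 204
python3 - <<'E'
from h import *
from cell import vision
t=vision.capture("top");s=vision.capture("side")
pickle.dump((t,s),open("pics/5.pkl","wb"))
R=lambda c,x0,x1,y0,y1,w,h:cv2.resize(c["pixels"][y0:y1,x0:x1,::-1],(w,h),interpolation=cv2.INTER_CUBIC)
for p in ([577.2,90.7,105],[577.2,90.7,129],[577.2,90.7,70]): print(proj(t,p),proj(s,p))
cv2.imwrite("pics/c5.png",np.hstack([R(t,195,265,165,225,350,300),R(s,215,295,220,290,400,350)[:300]]))
E
```

```text
time: 15.9
tcp_pos: [576.5, 89.6, 240.7]
eef_rot: [[0.937, 0.349, 0.001], [0.349, -0.937, -0.0], [0.001, 0.0, -1.0]]
contact_force: [0.6, -0.3, -1.2]
grip_width: 0.135
gripper_force: 29.9
t 15.9 p [576.45  89.65 240.66] yaw 20.403794487173194 tilt [ 0. -0.] F [ 0.56 -0.26 -1.2 ] g 0.1353076092945669 29.936805900943 q [ 1.1   7.1  94.15 -0.01 78.71 70.7 ]
tool shift mm [ 0.16 -0.64 36.66]
(np.float64(224.28557318742767), np.float64(193.85823495735727)) (np.float64(253.51465680404115), np.float64(258.01552136611804))
(np.float64(222.93801040732976), np.float64(192.20085996847044)) (np.float64(253.06282344529083), np.float64(251.1497502223372))
(np.float64(226.15095530920178), np.float64(196.15247884640294)) (np.float64(254.15368369570686), np.float64(267.72576587978796))
```

View pics/c5.png

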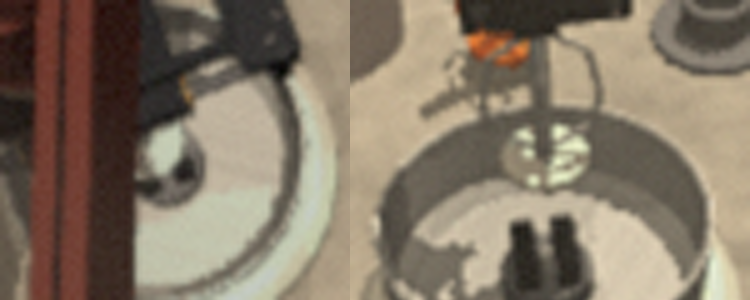

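The collar is at about (254,251) in the side image, and the jaws are centred near u=254. I'll measure the collar more exactly before going down.

```bash
python3 - <<'E'
from h import *
np.set_printoptions(precision=1,suppress=True)
t,s=pickle.load(open("pics/5.pkl","rb"))
p0=pickle.load(open("pics/side0.pkl","rb"))
g=cv2.cvtColor(s["pixels"],cv2.COLOR_RGB2GRAY).astype(int)
print(g[242:260,242:268])
print("jaw row",g[272,240:270], "shank rows",g[228:242:3,244:264])
for z in (126,129.5): 
  for x in (573,575,577): print(z,x,proj(s,[x,90.7,z]))
E
```

```text
[[110 142 136 122 129 121 110  96  86  84  86  89  89  89  86  87  89  87
   96 103 101  95 100 130 145 158]
 [ 93 108  99  88  86  89  87  88  84  85  84  84  90  88  89  89  85  90
   91  92  92  90  88  95 103 116]
 [ 83  86  91  91  86  89  88  89  91  83  84  89  93  97 114  97  92  88
   92 108 112  93  91  95  96  91]
 [ 83  86  87  93  87  89  99 121 135 112  87  89  94 143 202 190 154 114
  126 132 114  92  91  92  94  91]
 [ 86  89  86  92  90 112 161 202 191 129  86  86  93 160 229 218 179 134
  123 113  95  90  94  94  96  95]
 [ 92  89  94  95 101 123 161 196 207 173  96  87  94 146 203 175 149 169
  184 148  95  90  95  96  95  94]
 [ 89  93  94  97 116 130 125 131 151 142  87  86  88 111 152 169 197 212
  223 195 130  90  94  90  92  91]
 [ 90  89  92 108 129 136 124 135 154 126  84  82  84 117 176 210 224 224
  229 223 179  99  92  90  95  92]
 [ 90  89  91 114 137 133 134 167 211 179  93  76  79 107 159 174 174 173
  173 175 150  96  90  91  88  91]
 [ 91  91  97 121 133 135 132 148 176 161 105  88  99 145 197 200 196 176
  129 132 120  91  90  93  91  89]
 [ 90  92 
[... 1169 characters left out ...]
 119]
 [ 99  95  96  92  94  97  92  85  94 106 112 159 174 176 172 173 176 173
  159 107]
 [ 91  96 106 106 126 147 132  98  89  95 107 149 172 173 172 171 172 174
  172 152]
 [181 156 129 160 177 178 163 116  83  86 103 144 178 177 176 179 178 177
  177 150]]
126 573 (np.float64(254.76707569852707), np.float64(252.23903651007384))
126 575 (np.float64(253.9824855900438), np.float64(252.13349607771357))
126 577 (np.float64(253.1983206661632), np.float64(252.0280128397613))
129.5 573 (np.float64(254.70344356258536), np.float64(251.2262643344709))
129.5 575 (np.float64(253.91742073800614), np.float64(251.12080385583906))
129.5 577 (np.float64(253.1318246614475), np.float64(251.01540063387853))
```

```bash
python3 -m jog '[[[0.0014,-0.0004,0.008,0,0,0,0],[0,0,0.01,0,0,0,0],[0,0,0.01,0,0,0,0],[0,0,0.006,0,0,0,0],[0,0,0.003,0,0,0,0],[0,0,0.002,0,0,0,0],[0,0,0.001,0,0,0,0],[0,0,0,0,0,0,0],[0,0,0,0,0,0,0]]]'
python3 go.py 576.4 90.3 187
```

```text
time: 16.9
tcp_pos: [577.7, 91.1, 200.5]
eef_rot: [[0.937, 0.348, 0.001], [0.348, -0.937, 0.0], [0.001, 0.0, -1.0]]
contact_force: [0.4, 0.2, -1.1]
grip_width: 0.137
gripper_force: 29.9
t 16.9 p [577.68  91.07 200.5 ] yaw 20.387022647265216 tilt [0. 0.] F [ 0.45  0.19 -1.08] g 0.13723653733266378 29.93686201516539 q [ 1.23  9.13 96.32 -0.   74.51 70.85]
tool shift mm [-1.47  0.27 13.5 ]
```

```bash
python3 -m jog '[[[0,0,0.001,0,0,0,0],[0,0,0.001,0,0,0,0],[0,0,0.001,0,0,0,0],[0,0,0.001,0,0,0,0],[0,0,0,0,0,0,0]]]'
python3 go.py 576.4 90.3 187
```

```text
time: 17.4
tcp_pos: [577.4, 91.1, 195.9]
eef_rot: [[0.937, 0.348, 0.0], [0.348, -0.937, 0.0], [0.0, -0.0, -1.0]]
contact_force: [0.3, 0.2, -1.2]
grip_width: 0.137
gripper_force: 29.9
t 17.4 p [577.45  91.08 195.88] yaw 20.38561864964885 tilt [0. 0.] F [ 0.27  0.24 -1.2 ] g 0.13682938168780134 29.939882905455306 q [ 1.24  9.36 96.56  0.   74.07 70.85]
tool shift mm [-1.25  0.37  8.88]
```

The tool passed the unmeshed height (198.9 mm) with no contact force, so the wings are between the jaws. Now I'll press it home.

```bash
python3 -m jog '[[[0,0,0.002,0,0,0,0],[0,0,0.002,0,0,0,0],[0,0,0.002,0,0,0,0],[0,0,0.001,0,0,0,0],[0,0,0.001,0,0,0,0],[0,0,0,0,0,0,0]]]'
python3 go.py 576.4 90.3 187
```

```text
time: 18.0
tcp_pos: [577.8, 91.1, 188.6]
eef_rot: [[0.937, 0.348, 0.001], [0.348, -0.937, 0.0], [0.001, 0.0, -1.0]]
contact_force: [-0.3, 1.0, 4.6]
grip_width: 0.135
gripper_force: 29.9
t 18.0 p [577.79  91.09 188.56] yaw 20.38716952615984 tilt [0. 0.] F [-0.34  1.02  4.62] g 0.13516792517047854 29.937809447874315 q [ 1.24  9.75 96.94  0.   73.25 70.85]
tool shift mm [-1.58  0.26  1.56]
```

```bash
python3 -m jog '[[[0,0,0.001,0,0,0,0],[0,0,0.001,0,0,0,0],[0,0,0.001,0,0,0,0],[0,0,0,0,0,0,0],[0,0,0,0,0,0,0]]]'
python3 go.py 576.4 90.3 187
```

```text
time: 18.5
tcp_pos: [578.1, 91.1, 186.9]
eef_rot: [[0.937, 0.348, 0.002], [0.348, -0.937, 0.0], [0.002, 0.001, -1.0]]
contact_force: [-2.2, 0.6, 10.8]
grip_width: 0.133
gripper_force: 30.0
t 18.5 p [578.09  91.14 186.85] yaw 20.387746342026734 tilt [0. 0.] F [-2.16  0.58 10.76] g 0.1329593534238581 29.959683988272445 q [ 1.24  9.85 97.03  0.01 73.01 70.85]
tool shift mm [-1.88  0.2  -0.15]
```

```bash
python3 -m jog '[[[0,0,0.001,0,0,0,0],[0,0,0.0005,0,0,0,0],[0,0,0,0,0,0,0],[0,0,0,0,0,0,0],[0,0,0,0,0,0,0]]]'
python3 go.py 576.4 90.3 187
python3 - <<'E'
from h import *
from cell import vision
t=vision.capture("top");s=vision.capture("side")
R=lambda c,x0,x1,y0,y1,w,h:cv2.resize(c["pixels"][y0:y1,x0:x1,::-1],(w,h),interpolation=cv2.INTER_CUBIC)
cv2.imwrite("pics/c6.png",np.hstack([R(t,155,275,160,235,400,250),R(s,200,320,220,310,400,300)[:250]]))
E
```

```text
time: 19.0
tcp_pos: [578.5, 91.3, 186.8]
eef_rot: [[0.937, 0.348, 0.003], [0.348, -0.937, 0.0], [0.003, 0.001, -1.0]]
contact_force: [-5.9, -0.4, 17.6]
grip_width: 0.134
gripper_force: 30.0
t 19.0 p [578.47  91.27 186.83] yaw 20.393405159924765 tilt [0. 0.] F [-5.87 -0.36 17.6 ] g 0.1343474057729134 29.989084256230853 q [ 1.25  9.85 97.03  0.01 72.94 70.85]
tool shift mm [-2.28  0.19 -0.18]
```

View pics/c6.png

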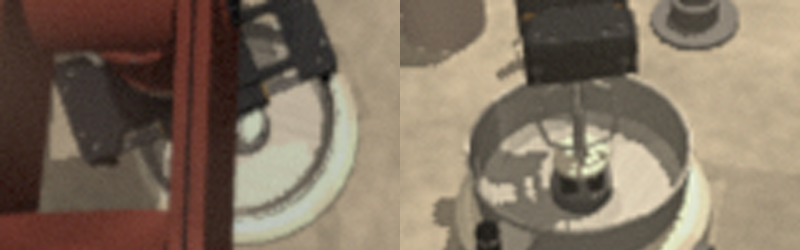

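The depth stays at 186.8 mm while the push rises to 17.6 N, so the collar is hard against the jaws. In the side crop it sits on them at (582,160), and the pin is still in place at (488,237).

```bash
python3 -m jog '[[[0,0,0,0,0,0,0],[0,0,0,0,0,0,0],[0,0,0,0,0,0,0],[0,0,0,0,0,0,0],[0,0,0,0,0,0,0]]]' && python3 -c "
from cell import workorder;print(workorder.close_job())"; python3 go.py
```

```text
time: 19.6
tcp_pos: [578.5, 91.2, 186.8]
eef_rot: [[0.937, 0.348, 0.003], [0.348, -0.937, 0.0], [0.003, 0.001, -1.0]]
contact_force: [-4.7, 0.4, 17.6]
grip_width: 0.136
gripper_force: 30.0
the job is handed in; nothing more can be done
None
the job is handed in; nothing more can be done
```

I handed the job in at about 19.6 s: the pin is fully in the hole and let go, and the gripper is still holding the beater home in the coupling at about 18 N; the hand-in returned no verdict.

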